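# Load a specimen stub and index it to the camera

### The job

Set the stub that carries the cartridge case fully down in the tapered socket of the slide carriage, handling it by its metal collar and never touching the brass case, and let go of it. Then pull up the carriage's lock plunger, slide the carriage one hole towards the camera and let the pin drop fully home in that hole. Finish while still holding the plunger's knob in the fingers, with the pin fully home, so that nothing can shift during the exposure; leave the plain stubs and everything standing round about where it is.

Things in the scene. Friction and masses are not known exactly. Their poses are not given: they have to be found in the camera images.
- slide_base: Indexing slide: fixed dark steel base plate 140 x 300 x 10 mm on the table. Origin: centre of its underside; its y axis runs along the slide, the camera is at the -y end. An aluminium strip along it at x = -43 mm, top 22 mm above the table, has index holes of 11 mm at y = +95, +65, +35 and +5 mm; the carriage starts locked in the one at +65.
- lens (a point): Centre of the front of the black camera tube that lies along the slide at x = +15 mm, 73 mm above the table; it looks along slide_base +y at the carriage. The tube is 41 mm thick, 92 mm long behind this point, its clamp screws reach 102 mm above the table.
- next_hole (a point): Mouth of the index hole next to the starting one towards the camera: slide_base x = -43, y = +35 mm, 22 mm above the table, 11 mm wide. The pin must end in it.
- socket_mouth (a point): Centre of the mouth of the carriage's steel socket, on the flat top of a 36 mm round boss, 40 mm above the table. The vertical bore tapers from 22.4 mm to 16.4 mm, 22 mm down. The carriage block is 70 x 60 mm, top at 34 mm. The plunger stands 58 mm beside it (slide_base -x). Along the slide (slide_base y) both socket and plunger are free for the fingers.
- carriage (a joint): Carriage position along the slide, m: 0 (within 1 mm) in the starting hole, 0.030 in the next hole towards the camera (slide_base -y), range -0.030 to 0.060. Rubs with about 1.5 N; the pin has 1.5 mm of play to each side in a hole.
- plunger (a joint): Lift of the spring-loaded lock plunger on the carriage, m: 0 = pin fully home, up to 0.012. Above 0.008 its 8 mm pin is clear of the strip and the carriage slides; lower down it locks (its domed end begins to ride out at about 0.006). The spring pushes it down with 2.4 N at 0 and 7 N at 0.012. Between holes the pin rests on the strip at about 0.0075.
- pull_knob: The plunger's black ribbed round knob, 23 mm in diameter and 24 mm high, axis vertical; it rises and travels with the plunger. Origin: centre of its underside, 45 mm above the table when the pin is home. Below it is the carriage's arm with a nut, their top 43 mm (nut and sleeve, 19 mm wide) and 34 mm above the table.
- knob_top (a point): Centre of the knob's top face, 69 mm above the table when the pin is home.
- stub_rack: Fixed grey block 60 x 145 x 26 mm on the table with three holes of 24 mm in a row along its y axis, 45 mm apart, a stub in each. Origin: centre of its underside.
- specimen_stub: Aluminium stub carrying the brass case, 40 to 85 g, upright in a rack hole. Origin: foot of its shank, z up. Tapered shank 14 mm wide at the foot, 20 mm at z = 22 mm; flange 30 mm wide, z = 22 to 26 mm, rests on the rack's top (26 mm) or on the socket's boss (origin then 22 mm below its mouth); knurled round collar to grip, 22 mm wide, z = 26 to 44 mm.
- fired_case: Brass cartridge case fixed upright on top of the specimen stub, 12 mm wide and 22 mm high. Origin: centre of its foot, 44 mm above the stub's foot. Must not be touched by the robot.
- plain_stub_a: Stub of the same shape, 44 mm high, flat on top with no case; stays in the rack. Origin: foot of the shank.
- plain_stub_b: The other plain stub with no case; stays in the rack. Origin: foot of the shank.
- vial_b: Loose sample vial with a blue cap, 23 mm wide, 53 mm high, standing behind the slide; stays. Origin: centre of its underside.
- dish: Loose clear dish, 62 mm wide, 14 mm high, left of the rack; stays. Origin: centre of its underside.

How it is judged (in metres and radians):
On the way, in this order (a step that is already met when the one before it is completed fails the run):
1. the stub with the case stands fully down in the carriage's socket and is let go (z of specimen_stub in the frame of socket_mouth below -0.0195 m and horizontal distance between specimen_stub and socket_mouth below 0.003 m and angle between specimen_stub's own z axis and vertical below 0.07 rad and contact force between the fingers and specimen_stub below 0.1 N), for 0.2 s.
2. the fingers pull the plunger up out of its hole (value of joint plunger above 0.006 m and contact force between the fingers and pull_knob above 1 N), for 0.05 s.
3. the carriage stands one hole nearer the camera with the pin fully home in it (value of joint plunger below 0.002 m and value of joint carriage between 0.0265 and 0.0335 m), for 0.2 s.
At the end, for the whole second after the job is handed in: The fingers hold the plunger's knob (contact over 1.5 N) with the pin home (plunger below 2 mm) and the carriage one hole nearer the camera (30 mm, within 3.5 mm); the stub with the case stands in the socket within 2.5 mm of fully down, 3 mm of centred and 4 degrees of upright, untouched (all of step 1 and all of step 3 and contact force between the fingers and pull_knob above 1.5 N); the arm keeps its last pose, push and grip.
It fails at once if the robot touches the brass case (contact force between any of the fingers, the arm and fired_case above 0.5 N).
It fails at once if a plain stub is disturbed (distance of any of plain_stub_a, plain_stub_b from where it was at the start of the episode above 0.012 m).
It fails at once if the vial or the dish is moved or tipped (distance of any of vial_b, dish from where it was at the start of the episode above 0.02 m or angle between vial_b's own z axis and vertical above 0.5 rad).
It also fails if it takes over 54 s, if anything falls off the work surface, if the arm or the gripper's body presses on something with over 40 N, if the wrist force passes 120 N, or if a joint passes its speed limit or range.

### The arm

A 6-joint arm with a two-finger parallel gripper is mounted at the origin on a cart in front of the work surface, level with it; the furniture and walls round the work are solid. World frame = base frame: x ahead of the robot, y to its left, z up, the work surface at z = 0. Lengths are in mm, angles in degrees, forces in N, time in s.
With the tool pointing down it reaches from about 350 to 725 mm from the base axis. Payload 6 kg.
Tool frame: the origin (TCP) lies between the finger pads; the fingertips stand manip.finger_overhang ahead of it and the grasp point (between the pads) is the TCP (manip.finger_overhang is the distance from the TCP to the fingertips, in mm); z points along the fingers, y is the line along which they close (so a half turn about z gives the same grasp; the last joint's range is limited). The gripper opens to 85 mm and grips with 20 to 120 N. Pads are 22 mm wide; open, the fingers measure 114 mm over their backs; the gripper's body (76 mm by 85 mm) begins 54 mm behind the grasp point. The pads swing forward as they close: fully open they stand 13 mm farther back than shut.
Start: joints at [91.427, 2.303, 4.859, 0, -92.561, -19.12], TCP at [182.323, 571.607, 250.261] pointing down, gripper open.
Joint ranges: [-146.85, 146.85], [-73.84, 115.35], [-62.03, 85.46], [-188.31, 113.3], [-161.28, -10.13], [-171.36, 171.36]. Speed limits (degrees/s): [147.25, 147.25, 172.46, 180, 180, 180].

### API

Orientations are given as a 3x3 rotation matrix whose columns are the frame's x, y, z axes.
In Python, from workcell import manip, eoat, planner, read_camera, camera_info, order, recognise gives the robot as it stands. Calls block until the motion is done:
- manip.movep(position, orientation): joint-space move of the TCP to a pose.
- manip.move_l(position, rot=None, max_speed=150, guard=None): straight line of the TCP; rot=None keeps the orientation; max_speed is the mean speed in mm/s. With guard (N) it stops when the force on the tool has changed by that much, and returns True; else False.
- manip.movej(angles): joint-space move.
- eoat.set_gripper(opening, squeeze=None): finger opening in mm; squeeze is the grip in N (None keeps the last); returns when the fingers have stopped.
- manip.hold(seconds).
- planner.inverse_kinematics(position, orientation): joint angles nearest the present ones, or None.
- manip.state(): the state.
- read_camera(name): name is "side" or "top" or "wrist"; returns (picture, depth): 384x512x3 uint8, red, green, blue; 384x512 float32, mm along the optical axis (not along the pixel's ray), 0 where there is no reading.
- camera_info(name): a dict with "K" (3x3 intrinsics, pixels), "extrinsics" (4x4, takes a point from world to camera coordinates); the wrist camera has in their place "mount" (4x4, takes a point from camera to tool coordinates, whose origin is the TCP and whose axes are the flange's). Camera axes: x right, y down, z forward; pixel columns grow to the right and rows downward; lengths in mm; the calibration is good to about 2 mm. A picture is of the moment at which its call begins: read the wrist's pose just before it. camera_info takes no time and is no camera call.
A pose or a line that the arm cannot do raises manip.Unreachable and nothing moves.
- order.job_done(): hands the job in; it is judged then, once.
Trained networks look in the newest picture that a camera, given by its name, has taken for a name from the list of things; names that differ only in an ending like _2 or _b are one class to them, and where a whole thing is asked for, a point or a joint stands for the part that bears it (a point fixed in the world has none). Each returns a list of dicts, best first, with "p" (0 to 1); they miss things now and then, are a little off and sometimes report something else, mostly with a low value. They report only what shows in the picture. A call takes as long as a camera call.
- recognise(camera, label): "point" ([column, row] in pixels, amid what is visible of it).
The state is a dict: "clock": time; "qpos": joint angles; "qd": joint speeds; "joint_efforts": joint torques, N m; "eef_pos": TCP position; "tool_rot": TCP orientation; "ft_force": force on the tool from outside, world axes, zero at the start; "ft_torque": the same for the moment, N m; "opening": finger opening in mm; "grasp_force": force on a finger pad.
Only numpy, scipy, OpenCV 4.12 (cv2) and the standard library are available. Lean on these libraries where they do the work, as an engineer would, in place of code of your own. Each camera call takes 0.05 s, during which the arm holds its last target. There are 200 camera calls.

## Working session

There is one attempt and no reset: what is moved stays moved. The work goes in short steps, each a Python script; the robot and the scene stay as the last script left them, time stands still between calls to the robot, and variables do not carry over. Pictures are saved under pics/ and viewed, at most 10 in all, crops included, and the job is handed in when it is done.

```bash
mkdir -p pics
cat > h.py <<'E'
import numpy as np, cv2
from workcell import manip, eoat, planner, read_camera, camera_info, order, recognise
def cam(name):
    s=manip.state(); i=camera_info(name)
    if name=="wrist":
        T=np.eye(4); T[:3,:3]=s["tool_rot"]; T[:3,3]=s["eef_pos"]; M=T@np.array(i["mount"])
    else: M=np.linalg.inv(np.array(i["extrinsics"]))
    rgb,d=read_camera(name)
    return rgb,d,np.array(i["K"]),M
def ray(px,K,M):
    r=M[:3,:3]@np.linalg.inv(K)@np.array([px[0],px[1],1.]); return M[:3,3],r
def at_z(px,K,M,z):
    o,r=ray(px,K,M); return o+r*(z-o[2])/r[2]
def at_d(px,d,K,M):
    u,v=int(round(px[0])),int(round(px[1])); w=d[max(v-1,0):v+2,max(u-1,0):u+2]; w=w[w>0]
    o,r=ray(px,K,M); return o+r*(np.median(w) if len(w) else np.nan)
def cloud(d,K,M):
    v,u=np.nonzero(d>0); z=d[v,u]
    P=np.linalg.inv(K)@np.stack([u*z,v*z,z]); return (M[:3,:3]@P).T+M[:3,3],u,v
def save(n,rgb): cv2.imwrite("pics/"+n,cv2.cvtColor(rgb,cv2.COLOR_RGB2BGR))
E
python3 - <<'E'
from h import *
np.set_printoptions(precision=1,suppress=True)
print(manip.finger_overhang, manip.state()["tool_rot"])
for c in ("top","side"):
    rgb,d,K,M=cam(c); save(c+"0.png",rgb); print(c,M[:3,3],M[:3,2])
    for n in ("slide_base","lens","socket_mouth","pull_knob","knob_top","stub_rack","specimen_stub","fired_case","plain_stub_a","vial_b","dish","carriage","next_hole"):
        try:
            for r in recognise(c,n)[:3]: print(n,round(r["p"],2),np.array(r["point"]),at_d(r["point"],d,K,M))
        except Exception as e: print(n,e)
E
```

```text
19.0 [[ 1.  -0.3 -0. ]
 [-0.3 -1.  -0. ]
 [ 0.   0.  -1. ]]
top [ 423.9  203.5 1298.3] [ 0.1  0.  -1. ]
slide_base 0.15 [328.9 226.4] [510.6  24.5   8.1]
socket_mouth 0.56 [309.2 227.9] [507.   79.4  20.6]
pull_knob 0.56 [312.5 247. ] [454.4  77.4  67.2]
knob_top 0.52 [315.7 247.3] [453.4  69.5  70.3]
knob_top 0.35 [150.8 237.8] [491.7 513.1   3.6]
stub_rack 0.62 [226.5 256.4] [435.9 303.4  31. ]
plain_stub_a 0.66 [219.2 258.1] [431.7 321.3  48.4]
dish 0.71 [153.4 239.9] [485.9 506.5   1. ]
dish 0.67 [311.6 231.8] [495.4  75.1  37.3]
carriage 0.97 [311.8 232.1] [494.6  74.6  37.2]
next_hole 0.92 [331.8 226.6] [509.6  17.   10.6]
side [233.4 785.8 610.8] [ 0.4 -0.7 -0.6]
slide_base 0.91 [317.1 187.2] [495.2  63.4  34.3]
lens 0.7 [316.3 185.8] [498.8  60.5  35.5]
socket_mouth 0.74 [312.1 192.9] [495.5  93.8  36.4]
pull_knob 0.15 [279.9 278.9] [438.5 371.1  37.2]
knob_top 0.49 [330.  186.2] [456.2  81.6  64.1]
stub_rack 0.72 [293.2 272.6] [426.2 337.5  28.2]
stub_rack 0.4 [314.4 187.9] [497.3  76.7  40. ]
specimen_stub 0.62 [305.9 245.9] [427.6 278.6  50.2]
fired_case 0.57 [312.1 241.4] [438.6 213.7   0.4]
plain_stub_a 0.72 [281.2 279.1] [436.1 370.3  37.2]
plain_stub_a 0.58 [292.9 260.8] [433.7 325.8  47.3]
vial_b 0.44 [248.8 155.5] [729.9  15.4  29.2]
dish 0.69 [220.3 331.3] [488.3 503.5   1.8]
carriage 0.83 [310.9 192.5] [498.3  95.   37.4]
carriage 0.48 [217.2 330.7] [493.4 505.8   2.7]
next_hole 0.57 [315.4 189.7] [492.8  80.1  38.3]
next_hole 0.45 [333.1 187.5] [449.4  77.5  60. ]
```

Run:
```python
import cv2,numpy as np
a=cv2.imread("pics/top0.png")[190:310,130:400]; b=cv2.imread("pics/side0.png")[110:370,150:450]
a=cv2.resize(a,(780,347),interpolation=3); b=cv2.resize(b,(780,676),interpolation=3)
b=cv2.resize(b,(692,600)); cv2.imwrite("pics/t0c.png",a); cv2.imwrite("pics/s0c.png",b)
```

```text
(no output)
```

View pics/t0c.png

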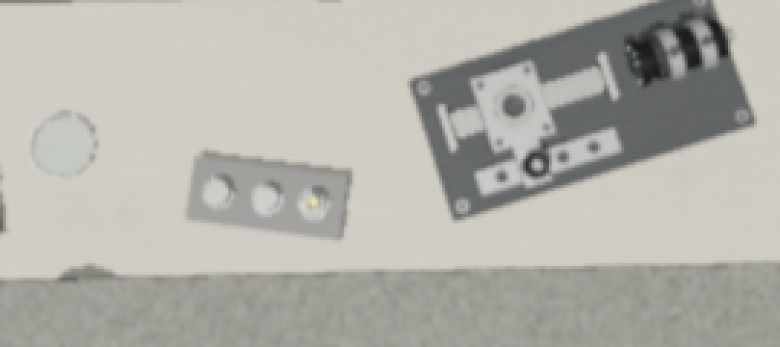

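View pics/s0c.png

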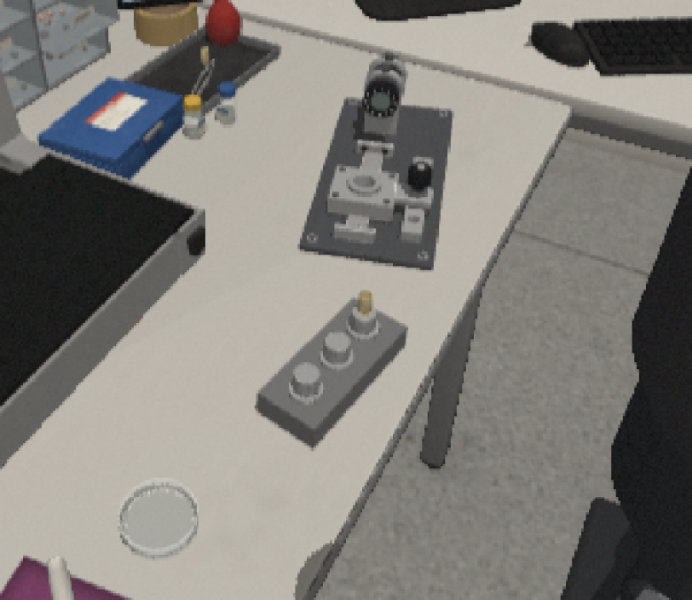

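The top crop shows the case stub at the slide-side end of the rack (full-image ~(238,260)), the socket at ~(308,226) and the knob at ~(316,247). The side crop confirms the layout: the lens end is far from the rack, and the fingers have room along the slide. Next I'll take close views with the wrist camera.

```bash
cat >> h.py <<'E'
def rotdown(c):   # tool down, closing line (tool y) along horizontal direction c
    y=np.array([c[0],c[1],0.])/np.hypot(c[0],c[1]); z=np.array([0,0,-1.]); return np.stack([np.cross(y,z),y,z],1)
E
python3 - <<'E'
from h import *
np.set_printoptions(precision=1,suppress=True)
rgb,d,K,M=cam("top")
c=lambda u,v:(130+u/2.889,190+v/2.889)
P={n:at_z(c(*p),K,M,z) for n,p,z in [("spec",(313,202),70),("pa",(216,190),48),("pb",(266,198),48),("sock",(513,105),40),("knob",(537,165),69),("lens",(630,60),73)]}
for n in P: print(n,P[n])
print(camera_info("wrist")["mount"])
sp=P["spec"]; row=P["pa"]-P["pb"]; cd=np.array([row[1],-row[0]])
R=rotdown(cd)
for s in (1,-1):
    print(planner.inverse_kinematics([sp[0],sp[1],200],rotdown(s*cd)), planner.inverse_kinematics([P["knob"][0],P["knob"][1],200],rotdown(s*np.array([.3,.95]))))
print(manip.state()["clock"])
E
```

```text
spec [425.8 269.8  70. ]
pa [438.7 359.3  48. ]
pb [430.4 313.8  48. ]
sock [510.   85.4  40. ]
knob [453.9  68.9  69. ]
lens [545.5 -18.   73. ]
[[   0.    -1.    -0.3   66.9]
 [   1.    -0.     0.    -0.7]
 [  -0.    -0.3    1.  -124.2]
 [   0.     0.     0.     1. ]]
[ 55.3 -12.6 -14.3   0.  -88.3 114.4] [  34.   -20.   -20.2    0.   -89.8 -141.5]
[ 55.3 -12.6 -14.3   0.  -88.3 -65.6] [ 34.  -20.  -20.2   0.  -89.8  38.5]
1.45
```

Run:
```python
from h import *
np.set_printoptions(precision=1,suppress=True)
cd=np.array([45.5,-8.3]); ctr=np.array([428.,290,190.])
for k,s in enumerate((1,-1)):
    manip.movep(ctr,rotdown(s*cd)); manip.hold(.3)
    rgb,d,K,M=cam("wrist"); save(f"w{k}.png",rgb); np.savez(f"w{k}.npz",rgb=rgb,d=d,K=K,M=M)
    s_=manip.state(); print(s_["clock"],s_["eef_pos"],s_["qpos"])
    for n in ("specimen_stub","fired_case","plain_stub_a","stub_rack"):
        for r in recognise("wrist",n)[:3]: print(n,round(r["p"],2),np.array(r["point"]),at_d(r["point"],d,K,M))
    P,u,v=cloud(d,K,M)
    for c,zl,zh,rad in (((426,270),62,80,15),((438.7,359),44,54,15),((430.4,314),44,54,15)):
        m=(np.hypot(P[:,0]-c[0],P[:,1]-c[1])<rad)&(P[:,2]>zl)&(P[:,2]<zh)
        if m.sum()>10:
            (cx,cy),r=cv2.minEnclosingCircle(P[m][:,:2].astype(np.float32)); print(m.sum(),P[m].mean(0),np.median(P[m][:,2]),(cx,cy),r)
```

```text
3.7917 [427.9 290.1 190. ] [ 56.5 -10.4 -13.5  -0.  -86.9 113.2]
specimen_stub 0.91 [260.1 195.6] [426.7 277.8  49.6]
fired_case 0.59 [263.2 208.8] [427.4 267.3  54.2]
plain_stub_a 0.88 [256.9  94.1] [438.9 359.3  48.8]
plain_stub_a 0.83 [258.2 148.6] [432.3 317.2  49. ]
stub_rack 0.71 [260.  130.8] [436.  328.8  26.9]
124 [425.9 271.4  67.1] 67.07791523846517 (425.9072265625, 271.4290771484375) 6.05720329284668
659 [438.  359.4  48.6] 48.6171404428506 (438.044677734375, 359.3192443847656) 11.369596481323242
587 [431.1 315.2  48.6] 48.68142596099938 (431.04119873046875, 314.8162841796875) 11.367060661315918
6.9917 [428. 290. 190.] [ 56.5 -10.4 -13.5   0.  -86.9 -66.8]
specimen_stub 0.66 [253.5 153. ] [426.7 266.   57.3]
fired_case 0.78 [260.6 163.7] [422.7 275.9  55.1]
plain_stub_a 0.93 [260.6 246.3] [436.1 350.3  48.5]
plain_stub_a 0.64 [257.7 204.1] [431.5 311.1  48.8]
stub_rack 0.7 [259.8 181.2] [427.1 297.2  26.7]
stub_rack 0.46 [134.1  22.1] [502.6 150.1  26.6]
95 [425.3 271.8  67.9] 68.5032119831817 (425.0030517578125, 271.7232666015625) 6.079368591308594
490 [437.2 358.7  48.3] 48.49304419530492 (437.0097351074219, 359.44366455078125) 11.745518684387207
531 [430.4 314.2  48.4] 48.55836581612846 (430.4008483886719, 314.8034362792969) 11.282608985900879
```

```bash
python3 -c "
import cv2,numpy as np
a=np.hstack([cv2.resize(cv2.imread(f'pics/w{k}.png'),(400,300)) for k in (0,1)]);cv2.imwrite('pics/w01.png',a)"
```

```text
(no output)
```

View pics/w01.png

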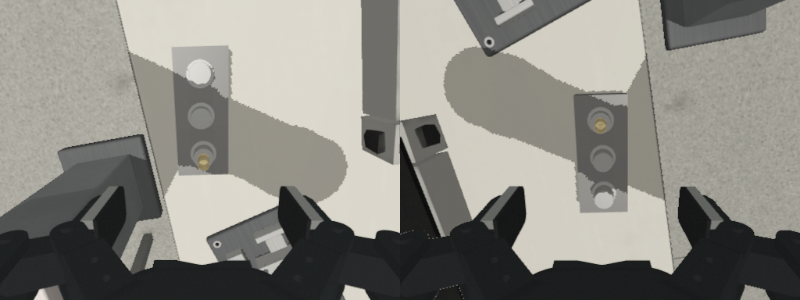

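Both views show the rack's three stubs, with the case stub at half-scale (203,160) on the left and (600,125) on the right. The two views agree to within 1 mm. I'll check where the fingertips are in the depth image, then look at the slide.

Run:
```python
from h import *
np.set_printoptions(precision=1,suppress=True)
def tips(d,K):
    P,u,v=cloud(d,K,np.array(camera_info("wrist")["mount"]))
    for s in (1,-1):
        m=(P[:,2]<60)&(P[:,2]>-70)&(np.abs(P[:,0])<30)&(P[:,1]*s>0)&(np.abs(P[:,1])<70)
        Q=P[m]; 
        if len(Q)==0: print("none"); continue
        t=Q[Q[:,2]>np.percentile(Q[:,2],99)]; print("tip z",np.percentile(Q[:,2],[90,97,99.5]),t.mean(0),"x",Q[:,0].min(),Q[:,0].max())
f=np.load("w0.npz"); tips(f["d"],f["K"])
eoat.set_gripper(44); rgb,d,K,M=cam("wrist"); tips(d,K); print(manip.state()["opening"])
# slide view
sy=np.array([-.28,.96]); manip.movep([480,70,190],rotdown(sy)); manip.hold(.3)
rgb,d,K,M=cam("wrist"); save("w2.png",rgb); np.savez("w2.npz",rgb=rgb,d=d,K=K,M=M)
s=manip.state(); print(s["clock"],s["qpos"])
for n in ("socket_mouth","pull_knob","knob_top","next_hole","carriage","lens"):
    for r in recognise("wrist",n)[:3]: print(n,round(r["p"],2),np.array(r["point"]),at_d(r["point"],d,K,M))
P,u,v=cloud(d,K,M)
for c,zl,zh,rad in (((454,69),64,74,16),((510,85),37.5,43.5,24)):
    m=(np.hypot(P[:,0]-c[0],P[:,1]-c[1])<rad)&(P[:,2]>zl)&(P[:,2]<zh)
    (cx,cy),r=cv2.minEnclosingCircle(P[m][:,:2].astype(np.float32)); print(m.sum(),P[m].mean(0),np.median(P[m][:,2]),(cx,cy),r)
```

```text
tip z [-19.9  -5.4   2.3] [-0.4 43.6  2.4] x -13.630198135982155 17.75867485162604
tip z [-20.1  -5.4   2.2] [ -0.1 -42.2   2.4] x -13.579101213223638 17.489461544953684
tip z [-21.9  -1.   10.7] [ 3.4 24.5 11.1] x -13.706369827223341 17.53176980602054
tip z [-22.   -0.9  10.8] [  3.3 -22.9  11.1] x -13.566245799514093 17.64748119112442
44.36585486297872
8.975 [  32.3  -15.6  -17.8    0.   -87.8 -105.9]
pull_knob 0.92 [264.7 152.9] [452.4  68.8  70.2]
knob_top 0.89 [263.9 152.1] [451.9  68.   70.4]
next_hole 0.88 [181.3 185.8] [514.5   5.1  10.8]
carriage 0.58 [262.3 196.2] [494.1  79.7  40.2]
lens 0.83 [184.  183.3] [511.2   7.1  11.4]
759 [454.1  69.1  69. ] 69.41219335023962 (454.73773193359375, 69.31493377685547) 12.244550704956055
824 [509.7  85.5  40.3] 40.3841775206329 (510.267822265625, 85.75806427001953) 18.1138973236084
```

View pics/w2.png

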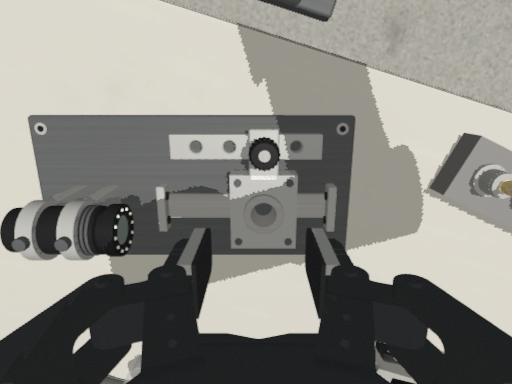

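The wrist view shows the slide level in the image, with the knob at (264,152) and the socket at (263,211). Their separation comes out at 58.2 mm, against 58 given. Now I'll grasp the stub by its collar.

Run:
```python
from h import *
np.set_printoptions(precision=1,suppress=True)
R=rotdown([-45.5,8.3]); p=np.array([425.3,271.5])
manip.movep([*p,130],R); print(manip.move_l([*p,51],guard=8,max_speed=80))
s=manip.state(); print(s["clock"],s["eef_pos"],s["ft_force"])
eoat.set_gripper(15,40); s=manip.state(); print(s["opening"],s["grasp_force"],s["ft_force"])
print(manip.move_l([*p,150],max_speed=120)); s=manip.state(); print(s["clock"],s["opening"],s["grasp_force"],s["eef_pos"])
S=np.array([510.4,85.4]); manip.movep([*S,150],rotdown([-.285,.9585])); manip.hold(.2)
rgb,d,K,M=cam("wrist"); save("w3.png",rgb); np.savez("w3.npz",rgb=rgb,d=d,K=K,M=M)
print(manip.state()["clock"])
```

```text
False
11.2917 [425.6 271.8  51.7] [-0.3  0.  -0.5]
20.107144002157487 39.17496979236603 [-0.8 -0.1  3.2]
False
12.6 20.335887233106007 39.111642837524414 [424.9 271.2 148.8]
13.6833
```

View pics/w3.png

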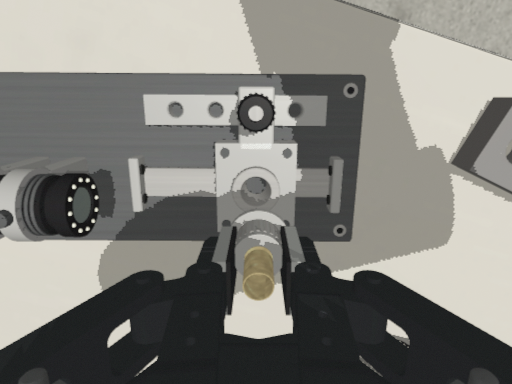

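The stub is held upright between the pads, with its case at (258,270) in line with the socket at (256,190). I'll check its offset in the hand and measure the socket again.

Run:
```python
from h import *
np.set_printoptions(precision=1,suppress=True)
f=np.load("w3.npz"); d,K,M=f["d"],f["K"],f["M"]; P,u,v=cloud(d,K,M)
for c,zl,zh,rad in (((454,69),64,74,16),((510,85),37.5,43,24),((510,85),160,175,12)):
    m=(np.hypot(P[:,0]-c[0],P[:,1]-c[1])<rad)&(P[:,2]>zl)&(P[:,2]<zh)
    if m.sum()<5: print(m.sum()); continue
    (cx,cy),r=cv2.minEnclosingCircle(P[m][:,:2].astype(np.float32)); print(m.sum(),P[m].mean(0),P[m].max(0),(cx,cy),r)
m=(np.hypot(P[:,0]-510,P[:,1]-85)<9)&(P[:,2]>100); Q=P[m]; print(len(Q),np.percentile(Q[:,2],[1,50,99]),Q.mean(0))
for z in range(130,176,5):
    q=Q[(Q[:,2]>z)&(Q[:,2]<z+5)]
    if len(q): print(z,len(q),q.min(0)[:2],q.max(0)[:2])
print(manip.state()["eef_pos"])
```

```text
1169 [454.5  69.3  69.1] [467.1  81.4  71.9] (454.8375244140625, 69.26821899414062) 12.288254737854004
1083 [508.7  84.9  40.4] [527.6 103.4  42.6] (510.39263916015625, 85.68541717529297) 18.134628295898438
1201 [509.7  83.9 166.1] [521.   92.9 175. ] (510.6827392578125, 82.71635437011719) 10.591793060302734
2082 [145.6 158.7 169.7] [508.5  85.1 158.1]
140 2 [503.9  79.7] [504.3  90.8]
145 550 [501.1  76.4] [518.4  93.7]
150 229 [502.7  76.4] [516.1  92.6]
155 350 [502.5  76.3] [516.2  92.4]
160 427 [502.6  76.3] [515.8  92.5]
165 506 [502.5  76.1] [516.5  92.9]
[510.2  86.3 149.9]
```

Run:
```python
from h import *
np.set_printoptions(precision=2,suppress=True)
f=np.load("w3.npz"); d,K,M=f["d"],f["K"],f["M"]; P,u,v=cloud(d,K,M)
e=np.array([.9585,.285]); n=np.array([-.285,.9585]); C=np.array([510.2,86.3])
a=(P[:,:2]-C)@e; b=(P[:,:2]-C)@n
m=(abs(a)<14)&(abs(b)<8.2)&(P[:,2]>166)&(P[:,2]<172)
(cx,cy),r=cv2.minEnclosingCircle(np.stack([a,b],1)[m].astype(np.float32)); print("case top in slide axes rel TCP",m.sum(),cx,cy,r,np.percentile(P[m][:,2],[5,50,95]))
S=np.array([510.35,85.7]); print("socket rel", (S-C)@e,(S-C)@n)
s=manip.state(); print(s["eef_pos"],s["ft_force"])
```

```text
case top in slide axes rel TCP 364 -1.071698784828186 0.993009626865387 6.3401641845703125 [166.12 167.92 169.2 ]
socket rel -0.027224999999965683 -0.6178500000000042
[510.2   86.32 149.93] [ 0.18  0.58 -0.52]
```

Run:
```python
from h import *
np.set_printoptions(precision=2,suppress=True)
p=np.array([511.4,84.45])
def pr(g=None): s=manip.state(); print(g,s["clock"],s["eef_pos"],s["ft_force"],s["opening"])
manip.move_l([*p,150]); pr()
g=manip.move_l([*p,92],max_speed=100,guard=6); pr(g)
if not g:
    g=manip.move_l([*p,70],max_speed=40,guard=6); pr(g)
    if not g:
        g=manip.move_l([*p,63.5],max_speed=20,guard=6); pr(g)
```

```text
None 13.9333 [511.4   84.69 150.03] [-0.76  0.16 -2.66] 20.353555344001244
False 14.6667 [511.78  84.47  92.66] [-0.07  0.05 -0.29] 20.344010444684933
False 15.3667 [511.48  84.43  70.1 ] [-0.5  -0.2  -0.58] 20.590888098941573
True 15.6833 [511.9   84.43  65.73] [-1.1  -0.48  4.01] 20.44651816005484
```

Run:
```python
from h import *
np.set_printoptions(precision=2,suppress=True)
eoat.set_gripper(40); manip.hold(.2); s=manip.state(); p=s["eef_pos"]; print(s["clock"],p,s["ft_force"])
manip.move_l([511.4,84.45,140],max_speed=120); 
manip.movep([470,73,170],rotdown([-.285,.9585])); manip.hold(.2)
rgb,d,K,M=cam("wrist"); save("w4.png",rgb[60:300,80:440]); np.savez("w4.npz",rgb=rgb,d=d,K=K,M=M)
P,u,v=cloud(d,K,M)
for c,zl,zh,rad in (((454,69),64,74,16),((510,85),80,90,12),((510,85),58.5,66,16),((510,85),37,50,24)):
    m=(np.hypot(P[:,0]-c[0],P[:,1]-c[1])<rad)&(P[:,2]>zl)&(P[:,2]<zh)
    if m.sum()<5: print(m.sum()); continue
    (cx,cy),r=cv2.minEnclosingCircle(P[m][:,:2].astype(np.float32)); print(m.sum(),P[m].mean(0),np.median(P[m][:,2]),(cx,cy),r)
print(manip.state()["clock"],manip.state()["eef_pos"])
```

```text
16.2083 [511.2   84.38  64.55] [-0.13 -0.1  -0.4 ]
872 [454.05  68.84  68.99] 69.3711521862963 (454.78900146484375, 69.04612731933594) 12.430169105529785
131 [510.15  85.17  82.89] 83.06022364952688 (510.1941223144531, 85.36894226074219) 6.199041366577148
408 [506.78  84.16  62.28] 62.451963201044904 (510.25665283203125, 85.32456970214844) 11.326979637145996
733 [502.94  83.45  42.57] 42.26842513155481 (510.1183166503906, 85.5370864868164) 18.214635848999023
17.5583 [469.89  72.93 168.67]
```

View pics/w4.png

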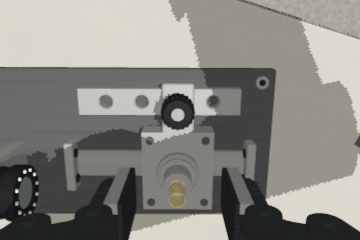

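The view shows the case stub in the socket with its flange flat on the boss. The collar top measures 62.4 mm (62 is fully down), and it's centred to 0.3 mm. Next is the knob.

Run:
```python
from h import *
np.set_printoptions(precision=2,suppress=True)
def pr(g=None): s=manip.state(); print(g,s["clock"],s["eef_pos"],s["ft_force"],s["opening"],s["grasp_force"])
R=rotdown([-.285,.9585]); p=np.array([454.4,69.0])
manip.movep([*p,120],R)
g=manip.move_l([*p,66],max_speed=70,guard=8); pr(g)
if not g:
    eoat.set_gripper(15,60); pr("grip")
    manip.move_l([*p,76.3],max_speed=25); pr("lift"); manip.hold(.2); pr()
```

```text
False 18.8083 [454.72  69.1   66.51] [0.05 0.6  1.07] 40.48184028100082 0.0
grip 19.1083 [454.8   69.06  66.89] [-0.51 -0.5   3.89] 20.454613236020453 58.57199013233185
lift 19.6667 [454.51  69.13  75.71] [ 5.52  0.56 -5.54] 20.853186831821134 58.904982805252075
None 19.8667 [454.5   69.16  75.65] [ 5.82  0.05 -6.04] 20.93712746808919 58.904221057891846
```

Run:
```python
from h import *
np.set_printoptions(precision=2,suppress=True)
def pr(g=None): s=manip.state(); print(g,s["clock"],s["eef_pos"],s["ft_force"],s["opening"],s["grasp_force"])
p=np.array([454.4,69.0])+30*np.array([.285,-.9585])
g=manip.move_l([*p,76.3],max_speed=30,guard=15); pr(g)
if not g:
    g=manip.move_l([*p,65.8],max_speed=20,guard=15); pr(g); manip.hold(.3); pr()
rgb,d,K,M=cam("wrist"); save("w5.png",rgb); np.savez("w5.npz",rgb=rgb,d=d,K=K,M=M)
cam("side"); rgb,d,K,M=cam("side"); save("s5.png",cv2.resize(rgb[140:240,250:400],(600,400),interpolation=3))
```

```text
False 21.0167 [462.88  40.63  75.55] [ 5.48  2.05 -7.16] 20.742325914720173 58.96203696727753
False 21.6917 [463.27  39.99  66.87] [ 0.1  -0.75  5.  ] 20.932113766144962 60.147079825401306
None 21.9917 [463.27  39.98  66.84] [-1.46  0.31  5.27] 21.12247599661276 60.1613849401474
```

View pics/w5.png

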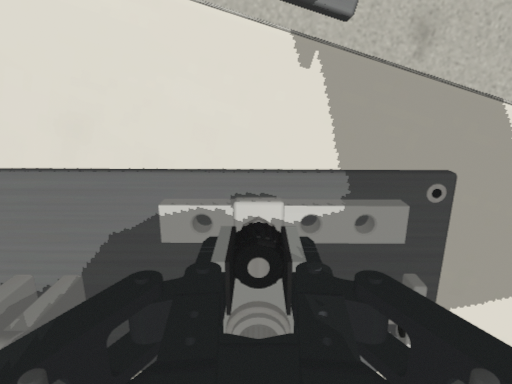

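The arm now sits over the second hole from the camera end: the free holes are at columns 203, 311 and 364, with the knob at 259. I'll confirm the pin is home from the knob height, and check the stub's position.

Run:
```python
from h import *
np.set_printoptions(precision=2,suppress=True)
f=np.load("w5.npz"); P,u,v=cloud(f["d"],f["K"],f["M"])
e=np.array([.9585,.285]); n=np.array([-.285,.9585]); C=np.array([454.4,69.0])-30*n
a=(P[:,:2]-C)@e; b=(P[:,:2]-C)@n
m=(np.hypot(a,b)<4)&(P[:,2]<90); print("knob top z",m.sum(),np.percentile(P[m][:,2],[10,50,90]))
m=(np.abs(a+5)<2)&(np.abs(b)<6)&(P[:,2]>50)&(P[:,2]<90); print(np.percentile(P[m][:,2],[10,50,90]))
rgb,d,K,M=cam("top"); P,u,v=cloud(d,K,M)
S=np.array([510.3,85.4])-30*n
rgb,d,K,M=cam("side"); P,u,v=cloud(d,K,M)
hsv=cv2.cvtColor(rgb,cv2.COLOR_RGB2HSV)[v,u]
m=(np.hypot(P[:,0]-S[0],P[:,1]-S[1])<25)&(P[:,2]>50)&(P[:,2]<100); print("stub expect",S,m.sum(),P[m].mean(0) if m.any() else 0,P[m].max(0) if m.any() else 0)
for l in ("fired_case","knob_top","plain_stub_a"):
    for r in recognise("side",l)[:2]: print(l,round(r["p"],2),at_d(r["point"],d,K,M))
```

```text
knob top z 261 [69.39 70.02 70.74]
[68.79 69.55 70.32]
stub expect [518.85  56.65] 100 [518.24  62.43  66.63] [530.83  71.18  86.26]
fired_case 0.57 [515.69  59.85  77.96]
fired_case 0.31 [496.41  81.22  34.81]
plain_stub_a 0.46 [426.5  324.47  40.38]
plain_stub_a 0.46 [433.36 370.43  41.75]
```

View pics/s5.png

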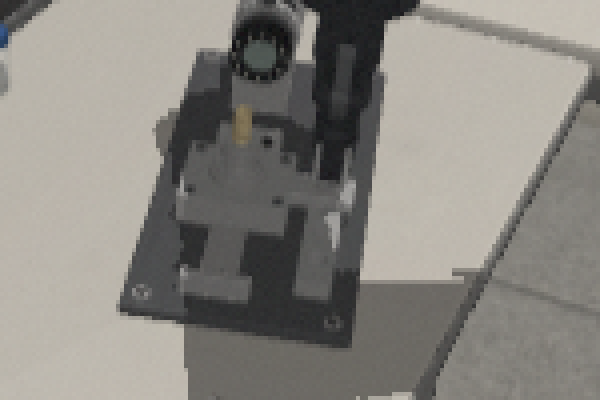

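The side view shows the case stub upright in the socket (243,125), with the carriage moved towards the camera and the fingers on the knob. The knob top is back at about 69.5 mm and the tool is pushing lightly downward, so the pin is home. I'm handing the job in.

Run:
```python
from h import *
s=manip.state(); print(s["clock"],s["eef_pos"],s["ft_force"],s["grasp_force"]); print(order.job_done())
```

```text
22.3917 [463.28641556  39.98789242  66.86031876] [-0.71836065 -0.51238197  6.43590203] 60.16110599040985
the job is handed in; nothing more can be done
None
```

I handed the job in at 22.4 s of the 54 s allowed: the case stub is seated in the socket, the carriage is one hole nearer the camera with the pin home, and the fingers still hold the knob; no verdict came back.

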